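# Set the brake screw of a carver's turntable

### The arm

A 6-joint arm with a two-finger parallel gripper is mounted at the origin on the work surface. World frame = base frame: x ahead of the robot, y to its left, z up, the work surface at z = 0. Lengths are in m, angles in rad, forces in N, time in s.
With the tool pointing down it reaches from about 0.4 to 0.825 m from the base axis. Payload 7 kg.
Tool frame: the origin (TCP) lies midway between the tips of the shut fingers; the grasp point (between the pads) lies arm.grip_depth behind it (arm.grip_depth is the distance from the TCP to the grasp point, in m); z points along the fingers, y is the direction in which the jaws open and shut (so a half turn about z gives the same grasp; the last joint's range is limited). The gripper opens to 88 mm and grips with 3 to 60 N. Pads are 19 mm wide; open, the fingers measure 130 mm over their backs; the gripper's body (78 mm by 193 mm) begins 47 mm behind the grasp point.
Start: joints at [-1.029, 0.359, 0.012, 0, -1.224, -0.288], TCP at [0.169, -0.653, 0.227] pointing down, gripper open.
Joint ranges: [-3.07, 3.07], [-1.43, 2.12], [-1.02, 1.25], [-3.03, 1.67], [-3.05, -0], [-3.03, 3.03]. Speed limits (rad/s): [2.39, 2.39, 3.01, 3.14, 3.14, 3.14].

### API

Orientations are given as a 3x3 rotation matrix whose columns are the frame's x, y, z axes.
In Python, from plant import arm, grab_frame, calibration gives the robot as it stands.
- The arm moves only by the tool move_arm, never from a script. Its argument "series" is a list of rows, each a list of 3 entries, a list of its own where there are three numbers: the shift along the tool's x, y, z in units of 30 mm (1.0 is 30 mm), then the turn, a rotation vector about the tool's x, y, z in units of 5 degrees (1.0 is 5 degrees), then the opening, from 0 (shut) to 1 (fully open). In form: [[[tx, ty, tz], [wx, wy, wz], hand], ...]. A call has 1 to 5 rows; each row shifts and turns the pose as measured when the row begins, along the tool's axes as they then stand; what a row does not reach is not made up. A row lasts 1/10 s, in which the tool goes at most 50 mm and 8.59 degrees, less where a joint would pass 70% of its speed; a pose out of reach is approached as far as the arm can. A call is refused whole if a number of a shift passes 1 or a number of a turn 1, either way. A call with a gripper value outside its range is refused whole. The fingers move at their own pace and stop on an object; the grip force is fixed at half the most. Time passes only in rows, so rows that do not move let the fingers close. It gives the time, the measured TCP pose, the force and the opening at its end, in the units of the state.
- arm.get_state(): the state, without advancing time (a new reading comes with each control period).
- grab_frame(name): name is "scene" or "top" or "wrist"; returns the picture (384x512x3 uint8, red, green, blue); there is no depth.
- calibration(name): a dict with "fx", "fy", "cx", "cy" (pixels), "k1" (the pictures are not rectified: a ray, as slopes to the right and down, at radius r is drawn at 1 + k1 r^2 times it, then the intrinsics apply), "origin" and "orientation" of the camera in the world. Camera axes: x right, y down, z forward; pixel columns grow to the right and rows downward; lengths in m; the calibration is good to about 2 mm. A picture is of the moment at which its call begins: read the wrist's pose just before it. calibration takes no time and is no camera call; for the wrist camera it gives the pose at the moment of the call.
- arm.job_done(): hands the job in, once; it reports no verdict.
The state is a dict: "t": time; "q": joint angles; "joint_vel": joint speeds; "effort": joint torques, N m; "tool_pos": TCP position; "tcp_rot": TCP orientation; "contact_force": force on the tool from outside, world axes, zero at the start; "torque": the same for the moment, N m; "opening": finger opening in m.
Only numpy, scipy, OpenCV 4.12 (cv2) and the standard library are available. Lean on these libraries where they do the work, as an engineer would, in place of code of your own. Each camera call takes 0.05 s, during which the arm holds its last target.

### The job

Turn the turntable by its wooden blank until the red line on the wheel points squarely at the red index post. Leaving the wheel so, turn the brass brake thumbscrew clockwise (seen from above) until it seats, then back it off a quarter turn and stay there gripping it: the job finishes with the gripper still holding the thumbscrew at that setting. Leave the jar, the cap and the tin on the bench where they are.

Things in the scene. Friction and masses are not known exactly. Their poses are not given: they have to be found in the camera images.
- holder: fixed grey base, plate 300 mm long (y), 12 mm thick; origin on the bench top midway between the two vertical axes: wheel at y = -52.5 mm, thumbscrew at y = +52.5 mm (both x = 0). A bracket, 34 mm wide in x, holds the thumbscrew: post at y = 80 to 105 mm, arm over the wheel's rim to y = 28 mm, top 82 mm above the bench. z up.
- index (a point): white-tipped top of the red index post (14 x 12 mm, 58 mm high) on the base just outside the wheel's rim, 135 mm from the wheel axis along the base's +x; this point is 60 mm above the bench
- turntable (a joint): angle of the aluminium wheel (240 mm across, top 57 mm above the bench) about its vertical axis, growing counterclockwise seen from above; 0 when its red radial line points at the index post (the base's +x). Starts at 0.5 to 1.4 rad; turns either way to 3.1 rad. Drag about 0.06 N m, whatever the thumbscrew does; stays where it is left.
- blank_grip (a point): grip point on the dark wooden blank fixed on the wheel's axis (they turn as one), 105 mm above the bench; its x runs along the red line. The blank is an upright 30 x 30 mm square block, faces square to its x and y, flat sides from 69 to 129 mm above the bench, a round knob on top to 141 mm; it stands on a brass hub 54 mm across.
- thumbscrew (a joint): angle of the brass thumbscrew about its vertical axis: 0 = seated (solid stop), growing as it is backed off, counterclockwise from above, to at most 4 rad. Clockwise tightens. Starts 0.5 to 1.25 rad short of the seat. Drag about 0.05 N m; stays where left; does not rise or sink. Seated, its wing lies in line with the bracket arm (the base's y).
- wing_grip (a point): grip point on the thumbscrew's axis, 110 mm above the bench; turns with the screw. The wing is an upright brass block 12 mm thick (its own x), 42 mm long (its own y), from 91 to 125 mm above the bench, a 16 mm button on top to 127 mm, over a collar 26 mm across. The bracket arm's top is 82 mm above the bench.
- jar: bystander: white plastic jar with a lid, 48 mm across, 72 mm high, loose; origin under its centre
- cap: bystander: loose white cap, 54 mm across, 22 mm high; origin under its centre
- tin: bystander: dark round tin, 84 mm across, 60 mm high, loose; origin under its centre

How it is judged:
By the outcome, as a careful person would: the job done as asked, in the order asked, and still so for the second after the job is handed in, while the arm keeps its last pose, push and grip.
It also fails if it takes over 54 s, if anything falls off the work surface, if the arm or the gripper's body presses on something with over 40 N, if the wrist force passes 120 N, or if a joint passes its speed limit or range.

## Working session

There is one attempt and no reset: what is moved stays moved. The work goes in short steps, Python scripts to look and compute and a tool call to move; the robot and the scene stay as the last step left them, time stands still between calls to the robot, and variables do not carry over. Pictures are saved under pics/ and viewed, and the job is handed in when it is done.

Besides the shell and the picture viewer there is one more tool, called in YAML: its name, and indented under it one key for each argument. move_arm: Moves the arm, as the interface text tells. Its arguments: {"type":"object","properties":{"series":{"type":"array"}},"required":["series"]}

```bash
ls; mkdir -p pics
python3 - <<'E'
from plant import arm, grab_frame, calibration
import cv2
print(arm.get_state(), arm.grip_depth)
for n in ("scene","top","wrist"):
    print(n,calibration(n))
    cv2.imwrite(f"pics/{n}0.png",grab_frame(n)[:,:,::-1])
E
```

```text
pics
{'t': 0.0, 'q': array([-1.02893103e+00,  3.59407403e-01,  1.10522422e-02, -3.74519866e-04,
       -1.22412049e+00, -2.88113278e-01]), 'joint_vel': array([ 0.00149545,  0.00088841, -0.00156295, -0.00099156,  0.00124574,
       -0.00139792]), 'effort': array([-1.81423053e-03, -5.82722962e+01,  2.93051845e+01,  6.99702144e+00,
        6.79300865e-03, -1.65119905e-04]), 'tool_pos': array([ 0.16931004, -0.65289908,  0.22560216]), 'tcp_rot': array([[-9.68009310e-01, -2.50913644e-01, -5.64295362e-04],
       [-2.50914240e-01,  9.68007964e-01,  1.62040144e-03],
       [ 1.39661575e-04,  1.71015342e-03, -9.99998528e-01]]), 'contact_force': array([ 0.98924871, -0.1160971 , -0.20273986]), 'torque': array([0.07524356, 0.00059435, 0.02582352]), 'opening': 0.08745713074370448} 0.0188
scene {'fx': 364.4827634977009, 'fy': 364.4827634977009, 'cx': 258.93854980413585, 'cy': 189.598196171214, 'k1': 0.007421392376438155, 'origin': array([1.06686111, 0.47685392, 0.57563761]), 'orientation': array([[-0.65098837,  0.44454327, -0.61530108],
       [ 0.75880101,  0.40336916, -0.51138474],
       [ 0.02086083, -0.7997966 , -0.59990851]])}
top {'fx': 363.2566150103519, 'fy': 363.2566150103519, 'cx': 250.64570739366835, 'cy': 193.16665219146418, 'k1': -0.0398918910672617, 'origin': array([0.40041435, 0.0401504 , 1.0174562 ]), 'orientation': array([[ 0.00442463, -0.98197872,  0.1889397 ],
       [-0.9999602 , -0.00288099,  0.00844387],
       [-0.00774737, -0.18896954, -0.98195239]])}
wrist {'fx': 268.88113309641915, 'fy': 268.88113309641915, 'cx': 255.2552480785407, 'cy': 192.62491038899637, 'k1': 0.014026060744645406, 'origin': array([ 0.10586073, -0.66926427,  0.3832188 ]), 'orientation': array([[-0.25144202,  0.93845432,  0.23681299],
       [ 0.96787156,  0.24348469,  0.06276821],
       [ 0.00124476,  0.24498713, -0.96952553]])}
```

View pics/scene0.png

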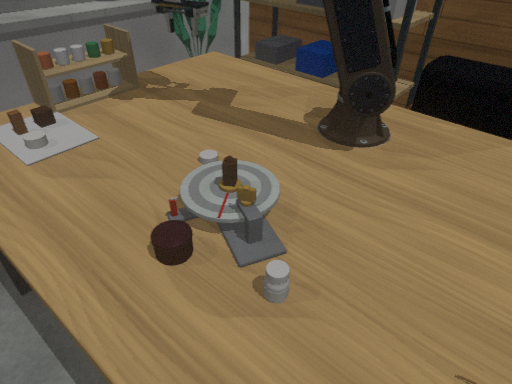

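View pics/top0.png

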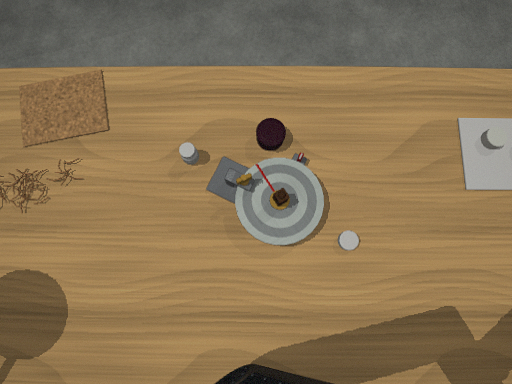

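The top view shows the wheel at (280,201), the red line's tip at (257,165), the index post near (299,158), the wing near (243,180), the tin at (271,134), the jar at (188,152) and the cap at (348,240). I'll zoom in and measure.

```bash
cat > h.py <<'E'
import numpy as np, cv2
def px2ray(c,u,v):
    d=np.array([(u-c['cx'])/c['fx'],(v-c['cy'])/c['fy']]); s=d.copy()
    for _ in range(20): s=d/(1+c['k1']*(s@s))
    r=c['orientation']@np.array([s[0],s[1],1.]); return c['origin'],r/np.linalg.norm(r)
def onz(c,u,v,z):
    o,r=px2ray(c,u,v); return o+r*(z-o[2])/r[2]
def proj(c,p):
    q=c['orientation'].T@(np.asarray(p)-c['origin']); s=q[:2]/q[2]; s=s*(1+c['k1']*(s@s))
    return np.array([c['fx']*s[0]+c['cx'],c['fy']*s[1]+c['cy']])
def two(c1,p1,c2,p2):
    o1,r1=px2ray(c1,*p1);o2,r2=px2ray(c2,*p2)
    A=np.stack([r1,-r2],1);t=np.linalg.lstsq(A,o2-o1,rcond=None)[0]
    a,b=o1+r1*t[0],o2+r2*t[1]; return (a+b)/2,np.linalg.norm(a-b)
E
python3 - <<'E'
import cv2,numpy as np
t=cv2.imread('pics/top0.png')[110:260,170:370]; cv2.imwrite('pics/topz.png',cv2.resize(t,(800,600),interpolation=cv2.INTER_CUBIC))
t=cv2.imread('pics/scene0.png')[140:310,130:310]; cv2.imwrite('pics/scenez.png',cv2.resize(t,(635,600),interpolation=cv2.INTER_CUBIC))
E
```

```text
(no output)
```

View pics/topz.png

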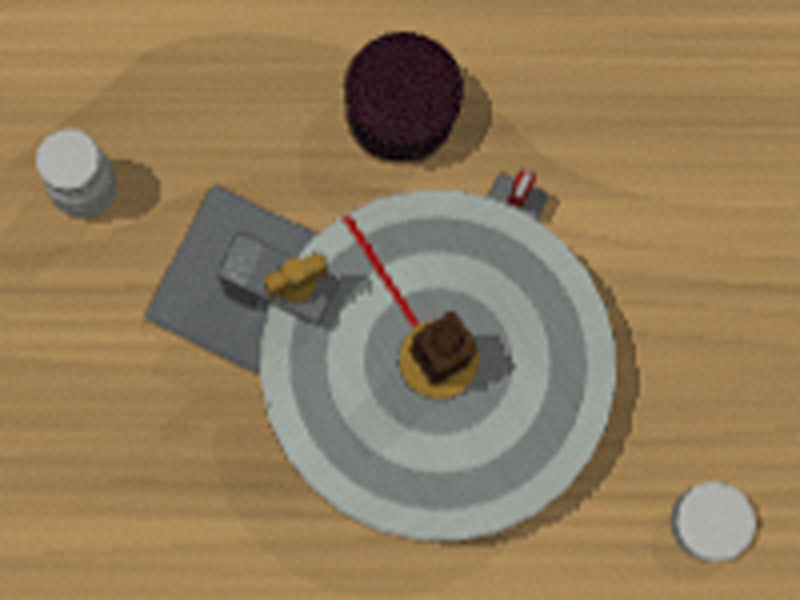

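View pics/scenez.png

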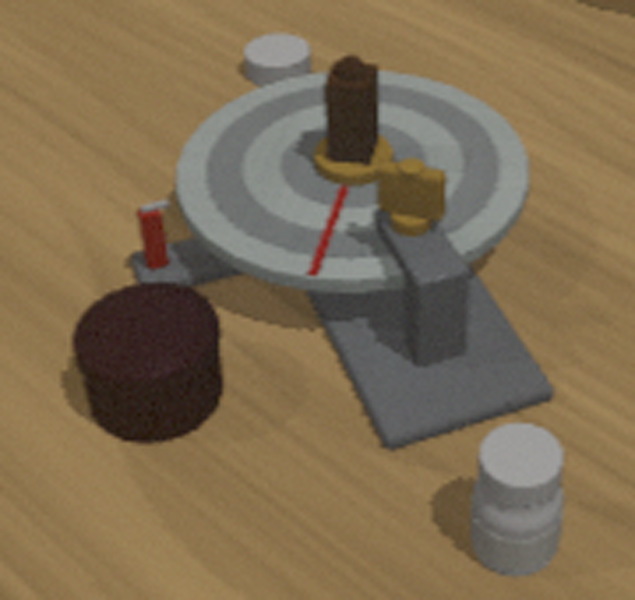

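```bash
cat > meas.py <<'E'
import sys
from h import *
from plant import calibration
def meas(img):
    c=calibration('top'); hsv=cv2.cvtColor(img,cv2.COLOR_BGR2HSV).astype(int); H,S,V=hsv[...,0],hsv[...,1],hsv[...,2]
    roi=np.zeros(H.shape,bool); roi[130:260,220:335]=1
    red=roi&((H<6)|(H>172))&(S>140)&(V>100)
    n,l,st,ce=cv2.connectedComponentsWithStats(red.astype(np.uint8),connectivity=8)
    for i in range(1,n):
        if st[i,4]>6: print('red',st[i],ce[i])
    wh=roi&(S<45)&(V>90)
    cs,_=cv2.findContours(wh.astype(np.uint8),cv2.RETR_EXTERNAL,cv2.CHAIN_APPROX_NONE)
    k=max(cs,key=cv2.contourArea)[:,0].astype(float)
    P=np.array([onz(c,u,v,.057)[:2] for u,v in k])
    keep=np.ones(len(P),bool)
    for _ in range(15):
        A=np.c_[2*P[keep],np.ones(keep.sum())];s=np.linalg.lstsq(A,(P[keep]**2).sum(1),rcond=None)[0]
        r=np.sqrt(s[2]+s[0]**2+s[1]**2); d=np.linalg.norm(P-s[:2],axis=1)-r; keep=np.abs(d)<max(.002,np.percentile(abs(d),60))
    print('wheel',s[:2],r,keep.sum(),len(P))
    return c,s[:2],red,hsv
if __name__=='__main__':
    img=cv2.imread(sys.argv[1]); c,w,red,hsv=meas(img)
    yy,xx=np.nonzero(red); P=np.array([onz(c,u,v,.057)[:2] for u,v in zip(xx,yy)])-w
    r=np.linalg.norm(P,axis=1); k=(r>.03)&(r<.118)
    a=np.arctan2(P[k][:,1],P[k][:,0]); print('line angle',np.median(a),a.std(),k.sum())
    H,S,V=hsv[...,0],hsv[...,1],hsv[...,2]
    print('brass'); 
    m=(H>12)&(H<28)&(S>150)&(V>60); m[:165]=0;m[195:]=0;m[:,:232]=0;m[:,256:]=0
    for y in range(168,192): print(y,''.join('#' if q else '.' for q in m[y,230:260]))
E
python3 meas.py pics/top0.png
python3 - <<'E'
from h import *
from plant import calibration
c=calibration('top');s=calibration('scene')
z=lambda x,y:((x+.5)/4-.5+170,(y+.5)/4-.5+110)
k=635/180
zs=lambda x,y:((x+.5)/k-.5+130,(y+.5)/k-.5+140)
tip=onz(c,*z(525,184),.060); print('index top',tip, 'two', two(c,z(525,184),s,zs(154,206)))
print('button two',two(c,z(298,268),s,zs(411,164)),onz(c,*z(298,268),.127))
print('knob two',two(c,z(449,332),s,zs(351,60)),onz(c,*z(449,332),.141))
for p in [(272,284),(325,262),(266,278),(320,257)]: print('wing',onz(c,*z(*p),.125))
print('tin',onz(c,*z(404,88),.06),'jar',onz(c,*z(68,158),.072),'cap',onz(c,*z(715,521),.022))
for p in [(216,185),(147,318)]: print('plate',onz(c,*z(*p),.012))
E
```

```text
red [256 164  19  27  57] [264.96491228 177.36842105]
wheel [ 0.56858643 -0.02615116] 0.11954073404894032 256 427
line angle 0.5375295278171365 0.02782354731337904 55
brass
168 ..............................
169 ..............................
170 ..............................
171 ..............................
172 ..............................
173 ..............................
174 .................####.........
175 ............#########.........
176 ...........##########.........
177 ..........###########.........
178 ........#############.........
179 .......############...........
180 .......############...........
181 .......############...........
182 .......####..#####............
183 ..........########............
184 ............#####.............
185 ..............................
186 ..............................
187 ..............................
188 ..............................
189 ..............................
190 ..............................
191 ..............................
index top [ 0.68975471 -0.08873225  0.06      ] two (array([ 0.69067218, -0.08914856,  0.05700959]), np.float64(3.7256332053593115e-05))
button two (array([0.61414181, 0.06493598, 0.1254073 ]), np.float64(0.0011941510448336475)) [0.61413413 0.06442162 0.127     ]
knob two (array([ 0.57017094, -0.02810917,  0.13858369]), np.float64(0.0028641552295484997)) [ 0.57063559 -0.02903567  0.141     ]
wing [0.60421808 0.08077595 0.125     ]
wing [0.61855113 0.04745078 0.125     ]
wing [0.60808666 0.08460414 0.125     ]
wing [0.62179302 0.05062503 0.125     ]
tin [ 0.75884249 -0.00633146  0.06      ] jar [0.70393888 0.22314511 0.072     ] cap [ 0.46301516 -0.2183983   0.022     ]
plate [0.70298687 0.12707992 0.012     ]
plate [0.60515349 0.17410362 0.012     ]
```

```bash
cat > plan.py <<'E'
import sys,numpy as np
from plant import arm
def plan(x,y,z,ang):
    s=arm.get_state();R=s['tcp_rot'];d=R.T@(np.array([x,y,z])-s['tool_pos'])/.03
    a=np.arctan2(R[1,1],R[0,1]); da=(ang-a+np.pi)%(2*np.pi)-np.pi
    print('t',s['t'],'shift units',d.round(2),'yang',round(a,3),'wz units',round(-np.degrees(da)/5,2),'tilt',R[:2,2].round(4))
    print('q',s['q'].round(3),'F',s['contact_force'].round(1),'T',s['torque'].round(2),'open',s['opening'],'pos',s['tool_pos'].round(4))
if __name__=='__main__': plan(*map(float,sys.argv[1:]))
E
python3 plan.py 0.569 -0.0265 0.2 3.679
```

```text
t 0.15 shift units [-18.14  16.87   0.88] yang 1.825 wz units -21.25 tilt [-0.0004  0.0012]
q [-1.029  0.359  0.011 -0.    -1.224 -0.288] F [-0.   0.2 -0.4] T [-0.03 -0.01 -0.  ] open 0.0877559926785343 pos [ 0.1694 -0.653   0.2258]
```

move_arm:
  series:
    - [[-0.9, 0.84, 0], [0, 0, 0], 1]
    - [[-0.9, 0.84, 0], [0, 0, 0], 1]
    - [[-0.9, 0.84, 0], [0, 0, 0], 1]
    - [[-0.9, 0.84, 0], [0, 0, 0], 1]
    - [[-0.9, 0.84, 0], [0, 0, 0], 1]

```text
t: 0.65
tool_pos: [0.2682, -0.4946, 0.2221]
tcp_rot: [[-0.97, -0.244, -0.004], [-0.244, 0.97, 0.005], [0.003, 0.006, -1.0]]
contact_force: [1.1, 0.7, -0.1]
opening: 0.0873
```

move_arm:
  series:
    - [[-0.9, 0.84, 0], [0, 0, 0], 1]
    - [[-0.9, 0.84, 0], [0, 0, 0], 1]
    - [[-0.9, 0.84, 0], [0, 0, 0], 1]
    - [[-0.9, 0.84, 0], [0, 0, 0], 1]
    - [[-0.9, 0.84, 0], [0, 0, 0], 1]

```text
t: 1.15
tool_pos: [0.3707, -0.3321, 0.222]
tcp_rot: [[-0.97, -0.244, -0.004], [-0.244, 0.97, 0.006], [0.003, 0.007, -1.0]]
contact_force: [-0.2, -0.2, -0.5]
opening: 0.0874
```

move_arm:
  series:
    - [[-0.9, 0.84, 0], [0, 0, 0], 1]
    - [[-0.9, 0.84, 0], [0, 0, 0], 1]
    - [[-0.9, 0.84, 0], [0, 0, 0], 1]
    - [[-0.9, 0.84, 0], [0, 0, 0], 1]
    - [[-0.9, 0.84, 0], [0, 0, 0], 1]

```text
t: 1.65
tool_pos: [0.4733, -0.1695, 0.2228]
tcp_rot: [[-0.97, -0.244, -0.004], [-0.244, 0.97, 0.006], [0.002, 0.007, -1.0]]
contact_force: [0.4, -1.1, -0.3]
opening: 0.088
```

move_arm:
  series:
    - [[0, 0, 0], [0, 0, -1], 1]
    - [[0, 0, 0], [0, 0, -1], 1]
    - [[0, 0, 0], [0, 0, -1], 1]
    - [[0, 0, 0], [0, 0, -1], 1]
    - [[0, 0, 0], [0, 0, -1], 1]

```text
t: 2.15
tool_pos: [0.4754, -0.1642, 0.2218]
tcp_rot: [[-0.762, -0.648, -0.005], [-0.648, 0.762, 0.007], [-0.001, 0.009, -1.0]]
contact_force: [-0.9, -0.3, -0.5]
opening: 0.0877
```

move_arm:
  series:
    - [[0, 0, 0], [0, 0, -1], 1]
    - [[0, 0, 0], [0, 0, -1], 1]
    - [[0, 0, 0], [0, 0, -1], 1]
    - [[0, 0, 0], [0, 0, -1], 1]
    - [[0, 0, 0], [0, 0, -1], 1]

```text
t: 2.65
tool_pos: [0.4744, -0.1638, 0.2208]
tcp_rot: [[-0.399, -0.917, -0.007], [-0.917, 0.399, 0.008], [-0.004, 0.009, -1.0]]
contact_force: [0.3, 0.8, 0.1]
opening: 0.0873
```

```bash
python3 plan.py 0.569 -0.0265 0.2 3.679
```

```text
t 2.65 shift units [-5.45 -1.07  0.71] yang 2.731 wz units -10.87 tilt [-0.0069  0.0077]
q [ 0.053  0.082 -0.36  -0.009 -1.136 -0.46 ] F [0.3 0.8 0.1] T [ 0.01 -0.02 -0.02] open 0.08732019026136835 pos [ 0.4744 -0.1638  0.2208]
```

move_arm:
  series:
    - [[0, 0, 0], [0, 0, -1], 1]
    - [[0, 0, 0], [0, 0, -1], 1]
    - [[0, 0, 0], [0, 0, -1], 1]
    - [[0, 0, 0], [0, 0, -1], 1]
    - [[0, 0, 0], [0, 0, -1], 1]

```text
t: 3.15
tool_pos: [0.4733, -0.1636, 0.2199]
tcp_rot: [[0.044, -0.999, -0.009], [-0.999, -0.044, 0.008], [-0.009, 0.008, -1.0]]
contact_force: [0.5, 0.1, 0.8]
opening: 0.0876
```

move_arm:
  series:
    - [[0, 0, 0], [0, 0, -1], 1]
    - [[0, 0, 0], [0, 0, -1], 1]
    - [[0, 0, 0], [0, 0, -1], 1]
    - [[0, 0, 0], [0, 0, -1], 1]
    - [[0, 0, 0], [0, 0, -1], 1]

```text
t: 3.65
tool_pos: [0.4722, -0.1634, 0.2189]
tcp_rot: [[0.478, -0.878, -0.011], [-0.878, -0.478, 0.009], [-0.013, 0.005, -1.0]]
contact_force: [0.1, 0.4, -0.2]
opening: 0.0878
```

```bash
python3 plan.py 0.569 -0.0265 0.2 3.679
python3 - <<'E'
from plant import *
import cv2
cv2.imwrite('pics/w1.png',grab_frame('wrist')[:,:,::-1])
E
```

```text
t 3.65 shift units [-2.45 -5.02  0.64] yang -2.643 wz units -0.44 tilt [-0.0109  0.0089]
q [ 0.053  0.082 -0.363 -0.01  -1.136  0.45 ] F [ 0.1  0.4 -0.2] T [-0.06  0.11  0.01] open 0.08784745764882983 pos [ 0.4722 -0.1634  0.2189]
```

View pics/w1.png

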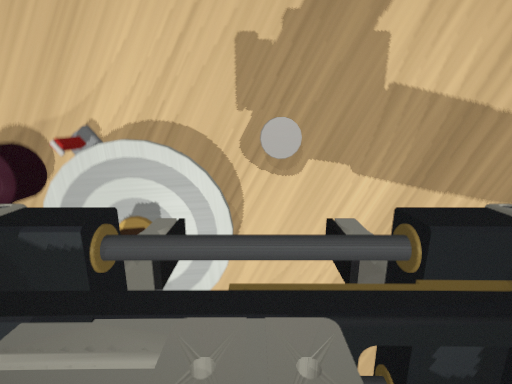

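```bash
cat >> plan.py <<'E'
    R=arm.get_state()['tcp_rot'];z=R[:,2];w=R.T@np.cross(z,[0,0,-1.]);print('tilt fix units',(np.degrees(w)/5).round(3))
E
echo
```

move_arm:
  series:
    - [[-0.4, -0.84, 0], [0.06, 0.15, -0.4], 1]
    - [[-0.4, -0.84, 0], [0, 0, 0], 1]
    - [[-0.4, -0.84, 0], [0, 0, 0], 1]
    - [[-0.4, -0.84, 0], [0, 0, 0], 1]
    - [[-0.4, -0.84, 0], [0, 0, 0], 1]

```text
t: 4.2
tool_pos: [0.5508, -0.0465, 0.2189]
tcp_rot: [[0.503, -0.865, -0.0], [-0.865, -0.503, 0.0], [-0.0, -0.0, -1.0]]
contact_force: [1.0, -1.1, 0.9]
opening: 0.0873
```

```bash
python3 plan.py 0.569 -0.0265 0.18 3.679
```

```text
File "plan.py", line 9
    R=arm.get_state()['tcp_rot'];z=R[:,2];w=R.T@np.cross(z,[0,0,-1.]);print('tilt fix units',(np.degrees(w)/5).round(3))
IndentationError: unexpected indent
```

```bash
sed -i 's/^if __name__.*/if __name__=="__main__":\n    plan(*map(float,sys.argv[1:]))/' plan.py; python3 plan.py 0.569 -0.0265 0.18 3.679
```

```text
t 4.2 shift units [-0.27 -0.86  1.3 ] yang -2.615 wz units -0.12 tilt [-0.      0.0001]
q [ 0.27   0.164 -0.271 -0.    -1.136  0.257] F [ 1.  -1.1  0.9] T [ 0.    0.05 -0.03] open 0.08729521610004438 pos [ 0.5508 -0.0465  0.2189]
tilt fix units [-0.     0.001  0.   ]
```

move_arm:
  series:
    - [[-0.27, -0.86, 0.2], [0, 0, -0.12], 1]
    - [[0, 0, 0.6], [0, 0, 0], 1]
    - [[0, 0, 0.4], [0, 0, 0], 1]
    - [[0, 0, 0], [0, 0, 0], 1]

```text
t: 4.6
tool_pos: [0.5713, -0.0226, 0.181]
tcp_rot: [[0.509, -0.861, -0.0], [-0.861, -0.509, 0.0], [-0.0, 0.0, -1.0]]
contact_force: [-0.1, -0.6, -0.1]
opening: 0.0876
```

```bash
python3 plan.py 0.569 -0.0265 0.086 3.679;  python3 - <<'E'
from plant import *
import cv2
cv2.imwrite('pics/w2.png',grab_frame('wrist')[:,:,::-1])
cv2.imwrite('pics/s2.png',cv2.resize(grab_frame('scene')[100:300,110:320,::-1],(630,600),interpolation=cv2.INTER_CUBIC))
E
```

```text
t 4.6 shift units [0.07 0.13 3.17] yang -2.608 wz units -0.04 tilt [-0.0003  0.    ]
q [ 0.303  0.225 -0.285 -0.    -1.061  0.232] F [-0.1 -0.6 -0.1] T [-0.02  0.18 -0.03] open 0.08759505406655643 pos [ 0.5713 -0.0226  0.181 ]
tilt fix units [ 0.002  0.002 -0.   ]
```

View pics/w2.png

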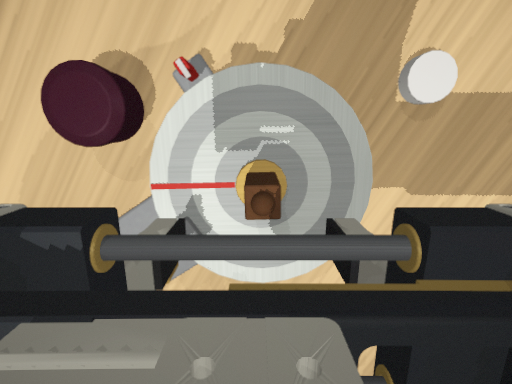

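View pics/s2.png

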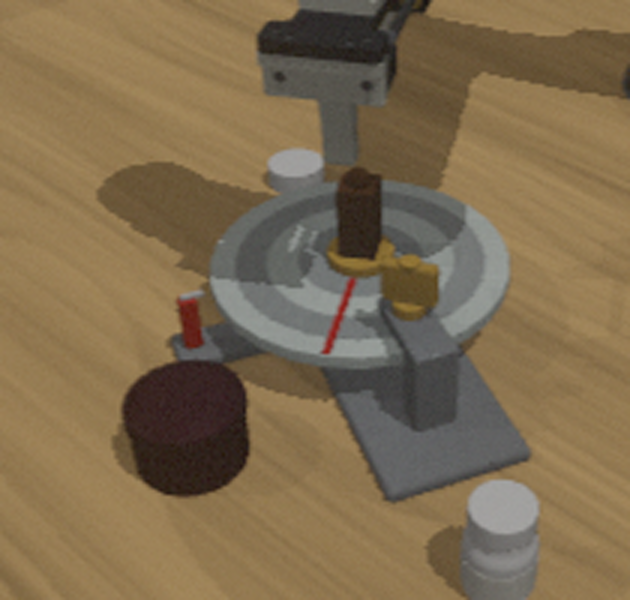

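The wrist view shows the whole wheel front, with the red line from (151,186) to (236,185), the index tip at (184,68) and the knob at (262,203). I'll measure from it.

```bash
cat > wm.py <<'E'
import sys
from h import *
from plant import calibration
# usage: wm.py img ; robot still at same pose
img=cv2.imread(sys.argv[1]);c=calibration('wrist');w0=np.array([.5686,-.0262])
hsv=cv2.cvtColor(img,cv2.COLOR_BGR2HSV).astype(int);H,S,V=hsv[...,0],hsv[...,1],hsv[...,2]
red=((H<6)|(H>172))&(S>140)&(V>100)
n,l,st,ce=cv2.connectedComponentsWithStats(red.astype(np.uint8),connectivity=8)
for i in range(1,n):
    if st[i,4]<25: continue
    yy,xx=np.nonzero(l==i)
    P=np.array([onz(c,u,v,.057)[:2] for u,v in zip(xx,yy)])
    r=np.linalg.norm(P-w0,axis=1)
    vx=cv2.fitLine(P.astype(np.float32),cv2.DIST_L2,0,1e-5,1e-5).ravel()
    a=np.arctan2(vx[1],vx[0]); 
    off=np.cross(vx[:2],w0-vx[2:])
    print('red',st[i],'angle',round(a,4),'w0 offset from line',round(float(off),4),'r range',r.min().round(3),r.max().round(3),'mean',P.mean(0).round(4))
E
python3 wm.py pics/w2.png 2>/dev/null
python3 - <<'E'
import cv2
cv2.imwrite('pics/w2z.png',cv2.resize(cv2.imread('pics/w2.png')[40:240,130:390],(780,600),interpolation=cv2.INTER_CUBIC))
from h import *
from plant import calibration
c=calibration('wrist')
print('knob',onz(c,262,203,.139))
img=cv2.imread('pics/w2.png');hsv=cv2.cvtColor(img,cv2.COLOR_BGR2HSV).astype(int)
# wheel rim: radial search of saturation jump
w0=np.array([.5686,-.0262]);pts=[]
for a in np.arange(-3.14,3.14,.03):
    vals=[]
    rs=np.arange(.105,.135,.0005)
    for r in rs:
        u,v=proj(c,[w0[0]+r*np.cos(a),w0[1]+r*np.sin(a),.057])
        vals.append(hsv[int(round(v)),int(round(u)),1] if 0<=v<203 and 0<=u<512 else -1)
    vals=np.array(vals)
    if vals.min()<0: continue
    g=vals>60
    if g[:5].any() or not g.any(): continue
    r=rs[g.argmax()]; pts.append(w0+r*np.array([np.cos(a),np.sin(a)]))
P=np.array(pts)
keep=np.ones(len(P),bool)
for _ in range(10):
    s=np.linalg.lstsq(np.c_[2*P[keep],np.ones(keep.sum())],(P[keep]**2).sum(1),rcond=None)[0];r=np.sqrt(s[2]+s[:2]@s[:2]);d=abs(np.linalg.norm(P-s[:2],axis=1)-r);keep=d<max(.0015,np.percentile(d,50))
print('wheel',s[:2],r,keep.sum(),len(P))
E
```

```text
red [180  57  18  24 142] angle -0.4848 w0 offset from line 0.0025 r range 0.126 0.149 mean [ 0.6868 -0.0913]
red [174  62   9  13  26] angle -0.4473 w0 offset from line -0.0019 r range 0.135 0.148 mean [ 0.697  -0.0857]
red [151 183  84   6 391] angle 0.5541 w0 offset from line 0.002 r range 0.028 0.117 mean [0.632  0.0107]
knob [ 0.57079154 -0.03067409  0.139     ]
wheel [ 0.56961336 -0.02894318] 0.11975699899702308 101 107
```

View pics/w2z.png

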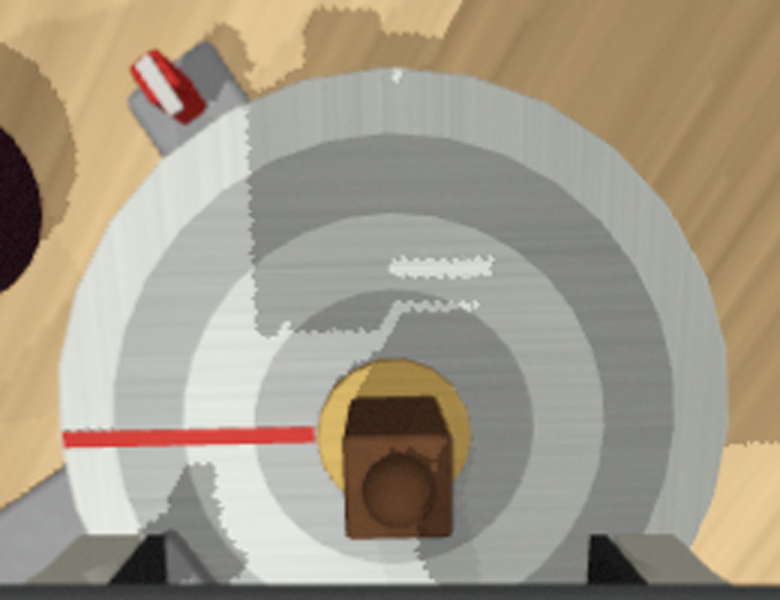

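```bash
python3 - <<'E'
from h import *
from plant import calibration
c=calibration('wrist')
t=onz(c,(160.5)/3-.5+130,85.5/3-.5+40,.060);d=t[:2]-[.5696,-.0289];print(t,np.linalg.norm(d),np.arctan2(d[1],d[0]))
E
python3 plan.py 0.569 -0.0277 0.086 3.688
```

```text
[ 0.69199264 -0.0887183   0.06      ] 0.13622843880208346 -0.45459991468390226
t 4.7 shift units [0.08 0.18 3.22] yang -2.607 wz units -0.14 tilt [0.002  0.0002]
q [ 3.020e-01  2.230e-01 -2.830e-01  1.000e-03 -1.063e+00  2.320e-01] F [-0.2 -0.2 -0.1] T [-0.04  0.1   0.05] open 0.08740220387666431 pos [ 0.572  -0.0229  0.1827]
tilt fix units [-0.021 -0.01   0.   ]
```

move_arm:
  series:
    - [[0.08, 0.18, 0.6], [0, 0, -0.12], 1]
    - [[0, 0, 0.7], [0, 0, 0], 1]
    - [[0, 0, 0.7], [0, 0, 0], 1]
    - [[0, 0, 0.6], [0, 0, 0], 1]
    - [[0, 0, 0.4], [0, 0, 0], 1]

```text
t: 5.2
tool_pos: [0.5727, -0.0297, 0.0978]
tcp_rot: [[0.515, -0.857, 0.015], [-0.857, -0.515, 0.002], [0.006, -0.014, -1.0]]
contact_force: [-0.4, -0.1, -0.2]
opening: 0.0875
```

```bash
python3 plan.py 0.569 -0.0277 0.087 3.688
```

```text
t 5.2 shift units [-0.12  0.08  0.36] yang -2.6 wz units -0.06 tilt [0.015 0.002]
q [ 0.291  0.302 -0.396  0.003 -0.858  0.248] F [-0.4 -0.1 -0.2] T [-0.03  0.22  0.01] open 0.08748013118274771 pos [ 0.5727 -0.0297  0.0978]
tilt fix units [-0.16  -0.069  0.   ]
```

move_arm:
  series:
    - [[-0.12, 0.08, 0.36], [-0.16, -0.07, -0.06], 1]
    - [[0, 0, 0], [0, 0, 0], 1]

```text
t: 5.4
tool_pos: [0.5683, -0.0284, 0.0863]
tcp_rot: [[0.519, -0.855, -0.002], [-0.855, -0.519, -0.0], [-0.001, 0.002, -1.0]]
contact_force: [0.3, 0.5, 0.3]
opening: 0.0874
```

```bash
python3 plan.py 0.569 -0.0277 0.087 3.688
```

```text
t 5.4 shift units [-0.01 -0.03 -0.02] yang -2.596 wz units -0.01 tilt [-0.0019 -0.0004]
q [ 0.294  0.318 -0.403 -0.    -0.852  0.252] F [0.3 0.5 0.3] T [0.09 0.21 0.05] open 0.08742790837258203 pos [ 0.5683 -0.0284  0.0863]
tilt fix units [ 0.021  0.007 -0.   ]
```

Well positioned, so I'll close.

move_arm:
  series:
    - [[0, 0, 0], [0, 0, 0], 0]
    - [[0, 0, 0], [0, 0, 0], 0]
    - [[0, 0, 0], [0, 0, 0], 0]
    - [[0, 0, 0], [0, 0, 0], 0]
    - [[0, 0, 0], [0, 0, 0], 0]

```text
t: 5.9
tool_pos: [0.5703, -0.028, 0.0892]
tcp_rot: [[0.519, -0.855, 0.003], [-0.855, -0.519, 0.0], [0.001, -0.002, -1.0]]
contact_force: [-0.3, -0.1, 0.1]
opening: 0.0531
```

```bash
python3 plan.py 0.569 -0.0277 0.087 2.679
```

```text
t 5.9 shift units [-0.03  0.03  0.07] yang -2.596 wz units 11.56 tilt [0.0026 0.0002]
q [ 0.294  0.315 -0.399  0.001 -0.854  0.252] F [-0.3 -0.1  0.1] T [-0.08  0.16 -0.02] open 0.053108589920141454 pos [ 0.5703 -0.028   0.0892]
tilt fix units [-0.026 -0.013  0.   ]
```

move_arm:
  series:
    - [[-0.04, 0, 0.1], [0, 0, 0], 0]
    - [[0, 0, 0.02], [0, 0, 0], 0]
    - [[0, 0, 0.02], [0, 0, 0], 0]
    - [[0, 0, 0.02], [0, 0, 0], 0]

```text
t: 6.3
tool_pos: [0.5678, -0.0279, 0.0851]
tcp_rot: [[0.52, -0.854, -0.0], [-0.854, -0.52, -0.001], [0.001, 0.001, -1.0]]
contact_force: [-0.7, 5.0, 8.8]
opening: 0.0298
```

```bash
python3 plan.py 0.569 -0.0277 0.087 2.679
```

```text
t 6.3 shift units [ 0.01 -0.04 -0.06] yang -2.595 wz units 11.56 tilt [-0.0004 -0.0015]
q [ 0.296  0.318 -0.407  0.002 -0.847  0.249] F [-0.7  5.   8.8] T [1.46 0.37 0.01] open 0.02982061445476013 pos [ 0.5678 -0.0279  0.0851]
tilt fix units [ 0.013 -0.012 -0.   ]
```

move_arm:
  series:
    - [[0, 0, -0.03], [0, 0, 0.6], 0]
    - [[0, 0, 0], [0, 0, 0.8], 0]
    - [[0, 0, 0], [0, 0, 0.8], 0]
    - [[0, 0, 0], [0, 0, 0.8], 0]
    - [[0, 0, 0], [0, 0, 0.8], 0]

```text
t: 6.8
tool_pos: [0.5683, -0.0277, 0.0851]
tcp_rot: [[0.203, -0.979, 0.0], [-0.979, -0.203, -0.001], [0.001, 0.0, -1.0]]
contact_force: [0.4, 0.3, 1.2]
opening: 0.0298
```

```bash
python3 plan.py 0.568 -0.0277 0.085 2.679
```

```text
t 6.8 shift units [-0.    0.01  0.  ] yang -2.937 wz units 7.64 tilt [ 0.0001 -0.0014]
q [ 0.296  0.318 -0.406  0.002 -0.846 -0.093] F [0.4 0.3 1.2] T [0.17 0.18 0.07] open 0.029779183546761456 pos [ 0.5683 -0.0277  0.0851]
tilt fix units [ 0.002 -0.016 -0.   ]
```

move_arm:
  series:
    - [[0, 0, 0], [0, 0, 0.8], 0]
    - [[0, 0, 0], [0, 0, 0.8], 0]
    - [[0, 0, 0], [0, 0, 0.8], 0]
    - [[0, 0, 0], [0, 0, 0.8], 0]
    - [[0, 0, 0], [0, 0, 0.8], 0]

```text
t: 7.3
tool_pos: [0.5688, -0.0277, 0.0851]
tcp_rot: [[-0.158, -0.987, 0.0], [-0.987, 0.158, -0.002], [0.002, -0.001, -1.0]]
contact_force: [0.8, 0.3, -0.2]
opening: 0.03
```

move_arm:
  series:
    - [[0, 0, 0], [0, 0, 0.8], 0]
    - [[0, 0, 0], [0, 0, 0.8], 0]
    - [[0, 0, 0], [0, 0, 0.8], 0]
    - [[0, 0, 0], [0, 0, 0.6], 0]
    - [[0, 0, 0], [0, 0, 0], 0]

```text
t: 7.8
tool_pos: [0.5692, -0.0278, 0.0851]
tcp_rot: [[-0.42, -0.908, 0.0], [-0.908, 0.42, -0.002], [0.002, -0.001, -1.0]]
contact_force: [1.3, -0.1, 2.9]
opening: 0.0296
```

```bash
python3 plan.py 0.568 -0.0277 0.085 2.679;  python3 - <<'E'
from plant import *
import cv2
cv2.imwrite('pics/w3.png',grab_frame('wrist')[:,:,::-1])
E
python3 wm.py pics/w3.png 2>/dev/null
```

```text
t 7.8 shift units [0.01 0.04 0.  ] yang 2.708 wz units 0.34 tilt [ 0.0001 -0.0021]
q [ 0.296  0.32  -0.405  0.003 -0.847 -0.731] F [ 1.3 -0.1  2.9] T [ 0.54  0.54 -0.06] open 0.029581041420268146 pos [ 0.5692 -0.0278  0.0851]
tilt fix units [-0.012 -0.021  0.   ]
red [ 53 191  38  23 448] angle -0.2183 w0 offset from line 0.0389 r range 0.12 0.146 mean [ 0.6805 -0.0909]
red [ 92 212   9   6  32] angle -0.0274 w0 offset from line 0.0494 r range 0.113 0.119 mean [ 0.6727 -0.0785]
red [201 212  16   8 100] angle -0.3371 w0 offset from line 0.0064 r range 0.03 0.041 mean [ 0.5994 -0.0437]
```

View pics/w3.png

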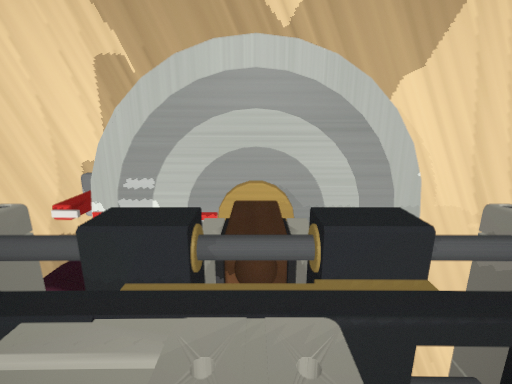

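move_arm:
  series:
    - [[0, 0, 0], [0, 0, 0.32], 0]
    - [[0, 0, 0], [0, 0, 0.05], 0]
    - [[0, 0, 0], [0, 0, 0], 0]

```text
t: 8.15
tool_pos: [0.5692, -0.0278, 0.0851]
tcp_rot: [[-0.447, -0.895, 0.0], [-0.895, 0.447, -0.002], [0.002, -0.001, -1.0]]
contact_force: [0.4, 0.6, 1.9]
opening: 0.0301
```

```bash
python3 plan.py 0.568 -0.0277 0.085 2.679;  python3 - <<'E'
from plant import *
import cv2
cv2.imwrite('pics/w4.png',grab_frame('wrist')[:,:,::-1])
cv2.imwrite('pics/top4.png',grab_frame('top')[:,:,::-1])
t=cv2.imread('pics/top4.png')[110:260,170:370]; cv2.imwrite('pics/top4z.png',cv2.resize(t,(800,600),interpolation=cv2.INTER_CUBIC))
t=cv2.imread('pics/w4.png')[150:250,30:230]; cv2.imwrite('pics/w4z.png',cv2.resize(t,(800,400),interpolation=cv2.INTER_CUBIC))
E
```

```text
t 8.15 shift units [0.01 0.04 0.  ] yang 2.678 wz units -0.01 tilt [ 0.0002 -0.0021]
q [ 0.296  0.32  -0.405  0.003 -0.847 -0.761] F [0.4 0.6 1.9] T [ 0.41  0.4  -0.04] open 0.030096137043650963 pos [ 0.5692 -0.0278  0.0851]
tilt fix units [-0.012 -0.02   0.   ]
```

View pics/w4z.png

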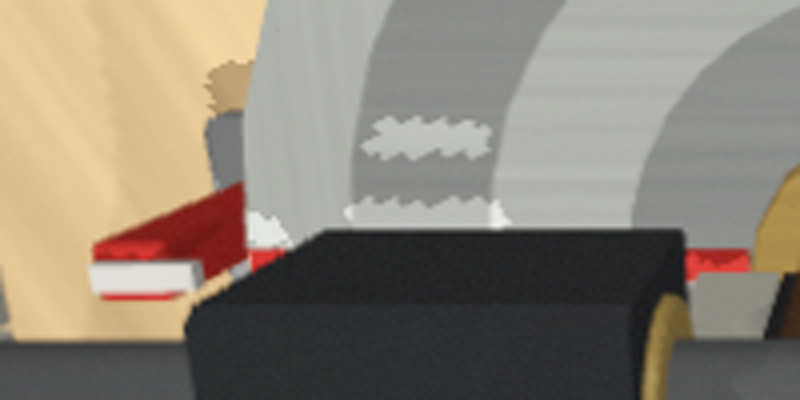

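View pics/top4z.png

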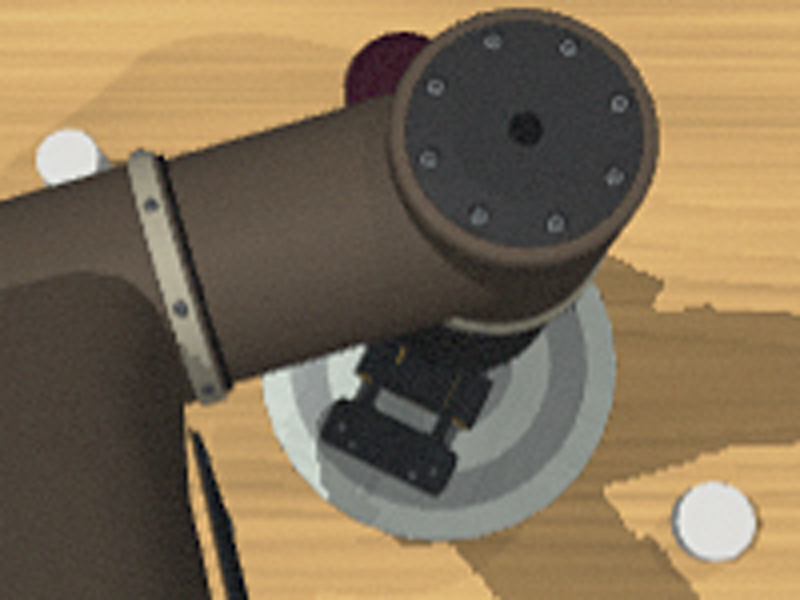

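Run:
```python
from h import *
from plant import calibration
c=calibration('wrist')
z=lambda x,y:((x+.5)/4-.5+30,(y+.5)/4-.5+150)
t=onz(c,*z(145,277),.060)[:2]
hb=onz(c,*z(716,249),.057)[:2]; rm=onz(c,*z(265,249),.057)[:2]
hb2=onz(c,*z(695,280),.057)[:2]
A=lambda d:np.arctan2(d[1],d[0])
print('tip',t,'line edge angle',A(rm-hb),'hub pts',hb,hb2, 'line width est',np.cross((rm-hb)/np.linalg.norm(rm-hb),hb2-hb))
for w in ([.5696,-.0289],[.5691,-.0278]):
    w=np.array(w);print('tip ang',A(t-w), np.linalg.norm(t-w))
u=np.array([np.cos(-.462),np.sin(-.462)])
```

```text
tip [ 0.69000995 -0.08797417] line edge angle -0.4633017900019669 hub pts [ 0.59746849 -0.0464899 ] [ 0.6037695  -0.04299651] line width est 0.005941079103657175
tip ang -0.4561064138835566 0.13412052237437727
tip ang -0.46178796333181776 0.13505609078213282<stdin>:9: DeprecationWarning: Arrays of 2-dimensional vectors are deprecated. Use arrays of 3-dimensional vectors instead. (deprecated in NumPy 2.0)
```

The line reads about -0.463 and the index -0.456 to -0.462, which agree. I'll release and lift.

move_arm:
  series:
    - [[0, 0, 0], [0, 0, 0], 1]
    - [[0, 0, 0], [0, 0, 0], 1]
    - [[0, 0, 0], [0, 0, 0], 1]
    - [[0, 0, -0.3], [0, 0, 0], 1]
    - [[0, 0, -0.7], [0, 0, 0], 1]

```text
t: 8.75
tool_pos: [0.567, -0.0281, 0.1133]
tcp_rot: [[-0.446, -0.895, -0.006], [-0.895, 0.446, -0.003], [0.006, 0.003, -1.0]]
contact_force: [1.0, -0.8, 0.8]
opening: 0.0643
```

move_arm:
  series:
    - [[0, 0, -0.8], [0, 0, 0], 1]
    - [[0, 0, -0.8], [0, 0, 0], 1]
    - [[0, 0, -0.8], [0, 0, 0], 1]
    - [[0, 0, -0.3], [0, 0, 0], 1]
    - [[0, 0, 0], [0, 0, 0], 1]

```text
t: 9.25
tool_pos: [0.5686, -0.0278, 0.2027]
tcp_rot: [[-0.445, -0.895, -0.0], [-0.895, 0.445, -0.003], [0.003, -0.001, -1.0]]
contact_force: [0.2, -0.2, -0.8]
opening: 0.0875
```

```bash
python3 plan.py 0.615 0.066 0.19 3.537;  python3 - <<'E'
from plant import *
import cv2
cv2.imwrite('pics/w5.png',grab_frame('wrist')[:,:,::-1])
t=cv2.imread('pics/w5.png')[90:240,50:290]; cv2.imwrite('pics/w5z.png',cv2.resize(t,(800,500),interpolation=cv2.INTER_CUBIC))
E
python3 wm.py pics/w5.png 2>/dev/null
```

```text
t 9.25 shift units [-3.49  0.01  0.41] yang 2.68 wz units -9.82 tilt [-0.0004 -0.003 ]
q [ 0.297  0.203 -0.262  0.003 -1.107 -0.76 ] F [ 0.2 -0.2 -0.8] T [ 0.07  0.11 -0.03] open 0.08745282129928364 pos [ 0.5686 -0.0278  0.2027]
tilt fix units [-0.011 -0.032 -0.   ]
red [128 173  23  12 145] angle -0.2984 w0 offset from line 0.0291 r range 0.121 0.146 mean [ 0.6815 -0.0914]
red [153 180  78   5 318] angle -0.4637 w0 offset from line 0.0028 r range 0.029 0.118 mean [ 0.6338 -0.0619]
```

View pics/w5.png

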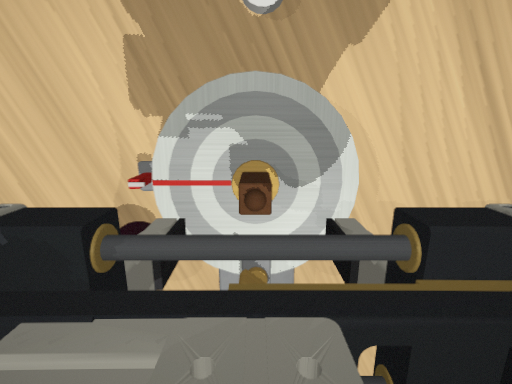

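View pics/w5z.png

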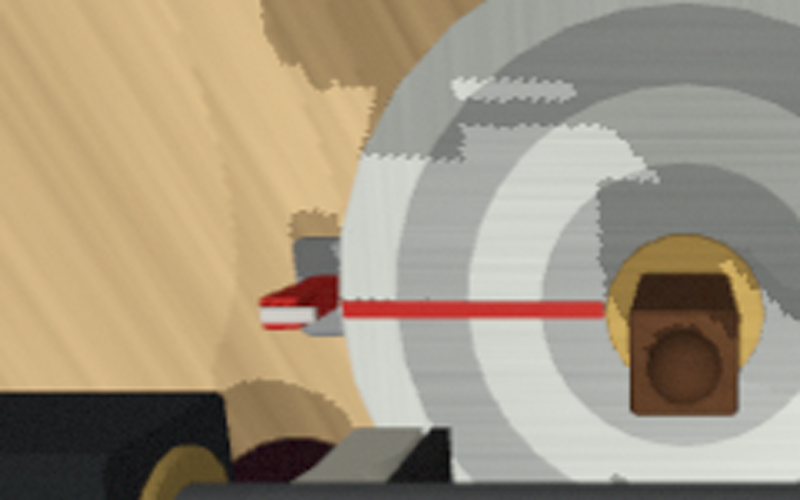

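Run:
```python
from h import *
from plant import calibration
c=calibration('wrist')
t=onz(c,(288.5)*.3-.5+50,315.5*.3-.5+90,.060)[:2]
A=lambda d:np.arctan2(d[1],d[0])
e=onz(c,(345.5)*.3-.5+50,310.*.3-.5+90,.057)[:2]; h=onz(c,(600.5)*.3-.5+50,310.5*.3-.5+90,.057)[:2]
u=e-h;u/=np.linalg.norm(u);d=t-e;print('line',A(u),'tip',t,'lateral mm',1e3*(u[0]*d[1]-u[1]*d[0]),'->rad',(u[0]*d[1]-u[1]*d[0])/.135)
```

```text
line -0.46292282127692397 tip [ 0.68955734 -0.08808704] lateral mm 1.3264888121327376 ->rad 0.009825843052835093
```

move_arm:
  series:
    - [[0, 0, 0], [0, 0, -1], 1]
    - [[0, 0, 0], [0, 0, -1], 1]
    - [[0, 0, 0], [0, 0, -1], 1]
    - [[0, 0, 0], [0, 0, -1], 1]
    - [[0, 0, 0], [0, 0, -1], 1]

```text
t: 9.8
tool_pos: [0.5648, -0.0282, 0.1954]
tcp_rot: [[-0.011, -1.0, -0.01], [-1.0, 0.011, -0.004], [0.004, 0.01, -1.0]]
contact_force: [-0.2, 0.3, -0.6]
opening: 0.0875
```

move_arm:
  series:
    - [[0, 0, 0], [0, 0, -1], 1]
    - [[0, 0, 0], [0, 0, -1], 1]
    - [[0, 0, 0], [0, 0, -1], 1]
    - [[0, 0, 0], [0, 0, -1], 1]
    - [[0, 0, 0], [0, 0, -1], 1]

```text
t: 10.3
tool_pos: [0.5607, -0.0287, 0.1872]
tcp_rot: [[0.429, -0.903, -0.023], [-0.903, -0.429, -0.006], [-0.005, 0.023, -1.0]]
contact_force: [-0.1, -0.2, -0.3]
opening: 0.0878
```

```bash
python3 plan.py 0.615 0.066 0.185 3.537
```

```text
t 10.3 shift units [-2.07 -2.99  0.01] yang -2.698 wz units 0.55 tilt [-0.023  -0.0058]
q [ 2.970e-01  2.170e-01 -2.800e-01 -1.000e-03 -1.098e+00  1.470e-01] F [-0.1 -0.2 -0.3] T [0.02 0.07 0.01] open 0.08779696798075469 pos [ 0.5607 -0.0287  0.1872]
tilt fix units [ 0.267  0.053 -0.   ]
```

move_arm:
  series:
    - [[-0.55, -0.8, -0.1], [0.26, 0.05, 0.5], 1]
    - [[-0.55, -0.8, 0], [0, 0, 0], 1]
    - [[-0.55, -0.8, 0], [0, 0, 0], 1]
    - [[-0.4, -0.55, 0], [0, 0, 0], 1]
    - [[0, 0, 0], [0, 0, 0], 1]

```text
t: 10.8
tool_pos: [0.6152, 0.0649, 0.1819]
tcp_rot: [[0.389, -0.921, -0.011], [-0.921, -0.389, -0.003], [-0.001, 0.011, -1.0]]
contact_force: [-0.1, -0.2, -0.3]
opening: 0.0873
```

```bash
python3 plan.py 0.615 0.066 0.175 3.537;  python3 - <<'E'
from plant import *
import cv2
cv2.imwrite('pics/w6.png',grab_frame('wrist')[:,:,::-1])
E
```

```text
t 10.8 shift units [-0.04 -0.01  0.23] yang -2.742 wz units 0.04 tilt [-0.0107 -0.0029]
q [ 0.419  0.305 -0.171 -0.002 -1.106 -0.019] F [-0.1 -0.2 -0.3] T [-0.01  0.19  0.03] open 0.08728511936403392 pos [0.6152 0.0649 0.1819]
tilt fix units [0.126 0.017 0.   ]
```

View pics/w6.png

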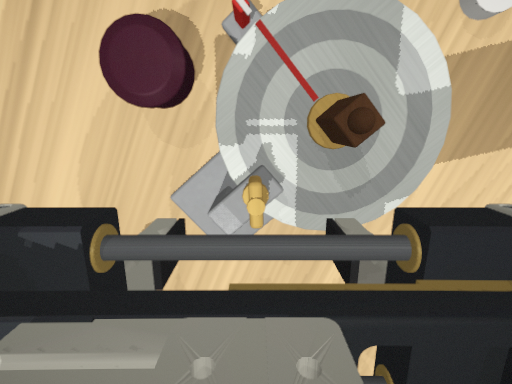

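Run:
```python
import cv2
t=cv2.imread('pics/w6.png')[150:245,170:320]; cv2.imwrite('pics/w6z.png',cv2.resize(t,(795,504),interpolation=cv2.INTER_CUBIC))
```

```text
(no output)
```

View pics/w6z.png

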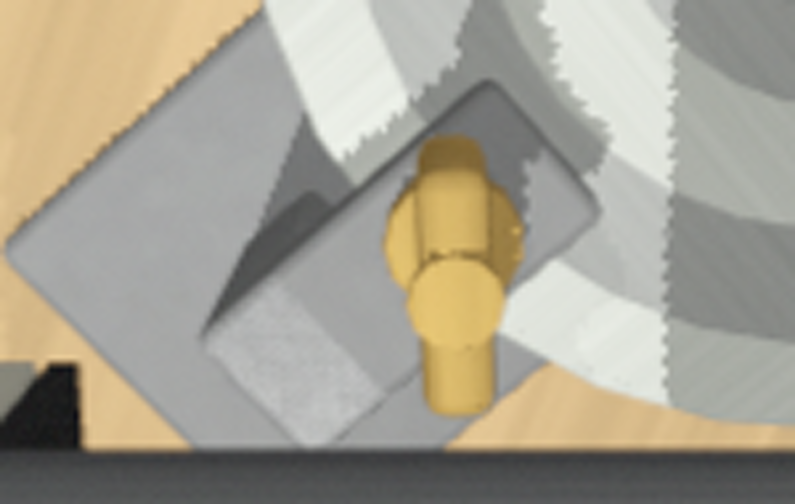

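Run:
```python
from h import *
from plant import calibration
c=calibration('wrist')
z=lambda x,y:((x+.5)/5.3-.5+170,(y+.5)/5.3-.5+150)
print('button',onz(c,*z(456,302),.127))
b=onz(c,*z(452,178),.125);f=onz(c,*z(460,413),.125);d=f-b;print(b,f,np.linalg.norm(d),np.arctan2(d[1],d[0]))
```

```text
button [0.61345865 0.06406194 0.127     ]
[0.62150936 0.04650819 0.125     ] [0.60536253 0.0815147  0.125     ] 0.03855095647540647 2.0029680701172348
```

```bash
python3 plan.py 0.6145 0.0655 0.092 3.56
```

```text
t 10.85 shift units [-0.04 -0.06  2.99] yang -2.743 wz units -0.23 tilt [-0.0116 -0.0031]
q [ 0.418  0.304 -0.173 -0.002 -1.106 -0.019] F [-0.7 -0.6 -0.3] T [-0.01  0.07 -0.01] open 0.08775243755086391 pos [0.6144 0.0641 0.1817]
tilt fix units [ 0.136  0.019 -0.   ]
```

move_arm:
  series:
    - [[-0.04, -0.06, 0.4], [0.13, 0.02, -0.23], 1]
    - [[0, 0, 0.6], [0, 0, 0], 1]
    - [[0, 0, 0.6], [0, 0, 0], 1]
    - [[0, 0, 0.6], [0, 0, 0], 1]
    - [[0, 0, 0.4], [0, 0, 0], 1]

```text
t: 11.35
tool_pos: [0.6135, 0.0632, 0.1007]
tcp_rot: [[0.406, -0.914, -0.001], [-0.914, -0.406, -0.0], [-0.0, 0.001, -1.0]]
contact_force: [0.1, -0.1, -0.3]
opening: 0.0876
```

```bash
python3 plan.py 0.6145 0.0655 0.092 3.56
```

```text
t 11.35 shift units [-0.06 -0.06  0.29] yang -2.723 wz units 0.0 tilt [-0.001  -0.0003]
q [ 0.419  0.37  -0.28  -0.    -0.921 -0.   ] F [ 0.1 -0.1 -0.3] T [-0.01  0.14 -0.03] open 0.08764338834588792 pos [0.6135 0.0632 0.1007]
tilt fix units [0.012 0.001 0.   ]
```

move_arm:
  series:
    - [[-0.06, -0.06, 0.27], [0, 0, 0], 1]
    - [[0, 0, 0], [0, 0, 0], 1]

```text
t: 11.55
tool_pos: [0.6128, 0.0644, 0.0902]
tcp_rot: [[0.405, -0.914, -0.005], [-0.914, -0.405, -0.002], [-0.0, 0.005, -1.0]]
contact_force: [-0.3, -0.2, 0.2]
opening: 0.0875
```

```bash
python3 plan.py 0.6145 0.0655 0.092 3.56;  python3 - <<'E'
from plant import *
import cv2
cv2.imwrite('pics/s7.png',cv2.resize(grab_frame('scene')[130:290,150:320,::-1],(637,600),interpolation=cv2.INTER_CUBIC))
E
```

```text
t 11.55 shift units [-0.01 -0.07 -0.06] yang -2.724 wz units -0.01 tilt [-0.0046 -0.0016]
q [ 0.421  0.383 -0.289 -0.001 -0.904 -0.003] F [-0.3 -0.2  0.2] T [-0.02  0.16 -0.06] open 0.08750147070256326 pos [0.6128 0.0644 0.0902]
tilt fix units [0.056 0.004 0.   ]
```

View pics/s7.png

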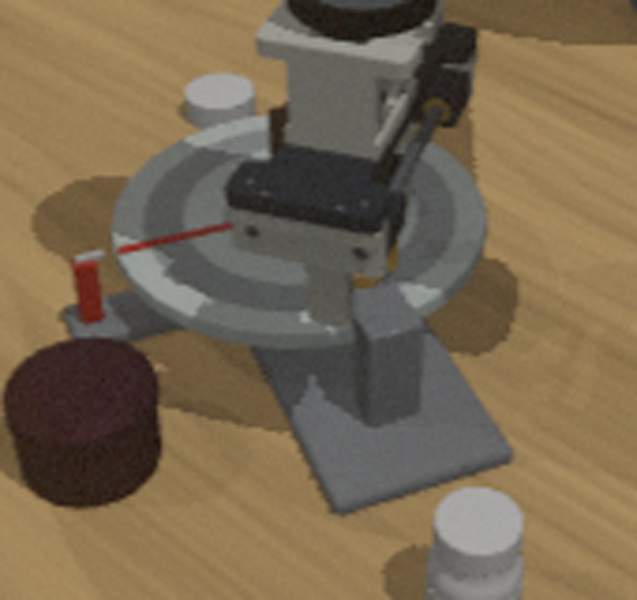

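The open fingers straddle the wing above the bracket arm and the line still points at the post. I'll close on the wing.

move_arm:
  series:
    - [[-0.01, -0.06, -0.06], [0.05, 0, 0], 0]
    - [[0, 0, 0], [0, 0, 0], 0]
    - [[0, 0, 0], [0, 0, 0], 0]
    - [[0, 0, 0], [0, 0, 0], 0]
    - [[0, 0, 0], [0, 0, 0], 0]

```text
t: 12.1
tool_pos: [0.6167, 0.0661, 0.0961]
tcp_rot: [[0.406, -0.914, 0.005], [-0.914, -0.406, 0.002], [0.0, -0.006, -1.0]]
contact_force: [-0.9, 0.5, -1.0]
opening: 0.0532
```

```bash
python3 plan.py 0.6145 0.0655 0.092 3.56
```

```text
t 12.1 shift units [-0.01  0.07  0.14] yang -2.723 wz units -0.0 tilt [0.0055 0.002 ]
q [ 0.421  0.377 -0.283  0.    -0.905 -0.004] F [-0.9  0.5 -1. ] T [0.01 0.13 0.02] open 0.05318631615342398 pos [0.6167 0.0661 0.0961]
tilt fix units [-0.067 -0.004  0.   ]
```

move_arm:
  series:
    - [[0, 0.07, 0.14], [-0.06, 0, 0], 0]
    - [[0, 0, 0.01], [0, 0, 0], 0]
    - [[0, 0, 0.01], [0, 0, 0], 0]
    - [[0, 0, 0.0], [0, 0, 0], 0]
    - [[0, 0, 0.0], [0, 0, 0], 0]

```text
t: 12.6
tool_pos: [0.6152, 0.0652, 0.0923]
tcp_rot: [[0.407, -0.914, 0.002], [-0.914, -0.407, -0.0], [0.001, -0.001, -1.0]]
contact_force: [-2.8, -0.3, 7.6]
opening: 0.0129
```

```bash
python3 plan.py 0.6145 0.0655 0.092 3.56
```

```text
t 12.6 shift units [-0.02  0.02  0.01] yang -2.723 wz units 0.01 tilt [ 0.0016 -0.0005]
q [ 0.422  0.381 -0.288  0.001 -0.901 -0.004] F [-2.8 -0.3  7.6] T [-0.29  1.3   0.01] open 0.012947106484206758 pos [0.6152 0.0652 0.0923]
tilt fix units [-0.015 -0.012 -0.   ]
```

move_arm:
  series:
    - [[0, 0, 0], [0, 0, 0.4], 0]
    - [[0, 0, 0], [0, 0, 0.8], 0]
    - [[0, 0, 0], [0, 0, 0.8], 0]
    - [[0, 0, 0], [0, 0, 0.8], 0]
    - [[0, 0, 0], [0, 0, 0.8], 0]

```text
t: 13.1
tool_pos: [0.6145, 0.065, 0.0924]
tcp_rot: [[0.094, -0.996, 0.0], [-0.996, -0.094, -0.001], [0.001, -0.0, -1.0]]
contact_force: [0.3, 0.0, 0.5]
opening: 0.0115
```

```bash
python3 plan.py 0.6145 0.0655 0.092 2.681
```

```text
t 13.1 shift units [-0.02 -0.    0.01] yang -3.047 wz units 6.36 tilt [ 0.0005 -0.001 ]
q [ 0.422  0.38  -0.288  0.001 -0.902 -0.328] F [0.3 0.  0.5] T [0.02 0.27 0.08] open 0.01152241128011023 pos [0.6145 0.065  0.0924]
tilt fix units [-0.004 -0.012  0.   ]
```

move_arm:
  series:
    - [[0, 0, 0], [0, 0, 0.8], 0]
    - [[0, 0, 0], [0, 0, 0.8], 0]
    - [[0, 0, 0], [0, 0, 0.8], 0]
    - [[0, 0, 0], [0, 0, 0.8], 0]
    - [[0, 0, 0], [0, 0, 0.8], 0]

```text
t: 13.6
tool_pos: [0.6143, 0.065, 0.0923]
tcp_rot: [[-0.266, -0.964, -0.0], [-0.964, 0.266, -0.001], [0.001, -0.0, -1.0]]
contact_force: [-0.8, -0.1, 0.9]
opening: 0.0116
```

```bash
python3 plan.py 0.6145 0.0655 0.092 2.681
```

```text
t 13.6 shift units [-0.02 -0.    0.01] yang 2.873 wz units 2.2 tilt [-0.     -0.0013]
q [ 0.422  0.38  -0.288  0.002 -0.903 -0.692] F [-0.8 -0.1  0.9] T [0.1  0.2  0.09] open 0.011632030771103075 pos [0.6143 0.065  0.0923]
tilt fix units [-0.004 -0.014 -0.   ]
```

move_arm:
  series:
    - [[0, 0, 0], [0, 0, 0.5], 0]
    - [[0, 0, 0], [0, 0, 0.4], 0]
    - [[0, 0, 0], [0, 0, 0.4], 0]
    - [[0, 0, 0], [0, 0, 0.3], 0]

```text
t: 14.0
tool_pos: [0.6143, 0.065, 0.0923]
tcp_rot: [[-0.404, -0.915, -0.0], [-0.915, 0.404, -0.002], [0.002, -0.0, -1.0]]
contact_force: [0.0, -0.4, 0.5]
opening: 0.0114
```

```bash
python3 plan.py 0.6145 0.0655 0.092 2.681
```

```text
t 14.0 shift units [-0.02 -0.    0.01] yang 2.726 wz units 0.51 tilt [-0.0003 -0.0015]
q [ 0.422  0.38  -0.288  0.002 -0.903 -0.839] F [ 0.  -0.4  0.5] T [0.05 0.15 0.07] open 0.011426500833826932 pos [0.6143 0.065  0.0923]
tilt fix units [-0.004 -0.017 -0.   ]
```

move_arm:
  series:
    - [[0, 0, 0], [0, 0, 0.3], 0]

```text
t: 14.1
tool_pos: [0.6143, 0.065, 0.0923]
tcp_rot: [[-0.429, -0.903, -0.0], [-0.903, 0.429, -0.002], [0.002, -0.0, -1.0]]
contact_force: [0.2, -1.0, -0.1]
opening: 0.012
```

```bash
python3 plan.py 0.6145 0.0655 0.092 2.681
```

```text
t 14.1 shift units [-0.02  0.    0.01] yang 2.698 wz units 0.2 tilt [-0.0003 -0.0015]
q [ 0.422  0.38  -0.288  0.002 -0.903 -0.866] F [ 0.2 -1.  -0.1] T [0.08 0.12 0.07] open 0.01201433822809647 pos [0.6143 0.065  0.0923]
tilt fix units [-0.004 -0.018  0.   ]
```

move_arm:
  series:
    - [[0, 0, 0], [0, 0, 0.3], 0]

```text
t: 14.2
tool_pos: [0.6143, 0.065, 0.0923]
tcp_rot: [[-0.454, -0.891, -0.0], [-0.891, 0.454, -0.002], [0.002, -0.0, -1.0]]
contact_force: [-1.5, -0.0, 0.9]
opening: 0.012
```

```bash
python3 plan.py 0.6145 0.0655 0.092 2.681
```

```text
t 14.2 shift units [-0.02  0.    0.01] yang 2.671 wz units -0.12 tilt [-0.0003 -0.0016]
q [ 0.422  0.38  -0.288  0.002 -0.903 -0.894] F [-1.5 -0.   0.9] T [0.06 0.22 0.38] open 0.01198881696801471 pos [0.6143 0.065  0.0923]
tilt fix units [-0.005 -0.018 -0.   ]
```

move_arm:
  series:
    - [[0, 0, 0], [0, 0, 0.3], 0]

```text
t: 14.3
tool_pos: [0.6142, 0.065, 0.0924]
tcp_rot: [[-0.478, -0.878, -0.0], [-0.878, 0.478, -0.002], [0.002, -0.001, -1.0]]
contact_force: [0.2, 0.0, -0.0]
opening: 0.0124
```

```bash
python3 plan.py 0.6145 0.0655 0.092 2.681
```

```text
t 14.3 shift units [-0.02  0.    0.01] yang 2.643 wz units -0.43 tilt [-0.0004 -0.0018]
q [ 0.422  0.38  -0.288  0.002 -0.903 -0.922] F [ 0.2  0.  -0. ] T [0.09 0.21 0.7 ] open 0.01242818806028828 pos [0.6142 0.065  0.0924]
tilt fix units [-0.006 -0.021  0.   ]
```

The torque climbed from 0.07 to 0.38 to 0.70 N m, so the screw is seated, with contact near tool angle 2.69. Next I back it off a quarter turn, to about 4.265 rad.

move_arm:
  series:
    - [[0, 0, 0], [0, 0, -0.5], 0]
    - [[0, 0, 0], [0, 0, -0.8], 0]
    - [[0, 0, 0], [0, 0, -0.8], 0]
    - [[0, 0, 0], [0, 0, -0.8], 0]
    - [[0, 0, 0], [0, 0, -0.8], 0]

```text
t: 14.8
tool_pos: [0.6144, 0.065, 0.0923]
tcp_rot: [[-0.171, -0.985, -0.0], [-0.985, 0.171, -0.002], [0.002, -0.0, -1.0]]
contact_force: [-0.0, 0.4, 0.0]
opening: 0.0121
```

move_arm:
  series:
    - [[0, 0, 0], [0, 0, -0.8], 0]
    - [[0, 0, 0], [0, 0, -0.8], 0]
    - [[0, 0, 0], [0, 0, -0.8], 0]
    - [[0, 0, 0], [0, 0, -0.8], 0]
    - [[0, 0, 0], [0, 0, -0.8], 0]

```text
t: 15.3
tool_pos: [0.6145, 0.0649, 0.0923]
tcp_rot: [[0.184, -0.983, 0.0], [-0.983, -0.184, -0.001], [0.001, 0.0, -1.0]]
contact_force: [0.4, 0.4, 0.3]
opening: 0.0119
```

move_arm:
  series:
    - [[0, 0, 0], [0, 0, -0.8], 0]
    - [[0, 0, 0], [0, 0, -0.8], 0]
    - [[0, 0, 0], [0, 0, -0.8], 0]
    - [[0, 0, 0], [0, 0, -0.8], 0]
    - [[0, 0, 0], [0, 0, -0.8], 0]

```text
t: 15.8
tool_pos: [0.6146, 0.065, 0.0923]
tcp_rot: [[0.516, -0.857, 0.0], [-0.857, -0.516, -0.0], [0.001, -0.0, -1.0]]
contact_force: [-0.6, 0.5, -0.0]
opening: 0.0121
```

```bash
python3 plan.py 0.6145 0.0655 0.092 4.266
```

```text
t 15.8 shift units [-0.02 -0.01  0.01] yang -2.599 wz units -6.67 tilt [ 0.0003 -0.0005]
q [ 0.421  0.38  -0.288  0.001 -0.903  0.121] F [-0.6  0.5 -0. ] T [-0.    0.22 -0.05] open 0.012059576520625686 pos [0.6146 0.065  0.0923]
tilt fix units [-0.001 -0.006 -0.   ]
```

move_arm:
  series:
    - [[0, 0, 0], [0, 0, -0.8], 0]
    - [[0, 0, 0], [0, 0, -0.8], 0]
    - [[0, 0, 0], [0, 0, -0.8], 0]
    - [[0, 0, 0], [0, 0, -0.8], 0]
    - [[0, 0, 0], [0, 0, -0.8], 0]

```text
t: 16.3
tool_pos: [0.6147, 0.0651, 0.0923]
tcp_rot: [[0.783, -0.622, 0.001], [-0.622, -0.783, 0.0], [0.0, -0.0, -1.0]]
contact_force: [0.3, -0.5, 1.1]
opening: 0.0118
```

move_arm:
  series:
    - [[0, 0, 0], [0, 0, -0.8], 0]
    - [[0, 0, 0], [0, 0, -0.8], 0]
    - [[0, 0, 0], [0, 0, -0.4], 0]
    - [[0, 0, 0], [0, 0, 0], 0]

```text
t: 16.7
tool_pos: [0.6147, 0.0651, 0.0923]
tcp_rot: [[0.881, -0.473, 0.001], [-0.473, -0.881, 0.0], [0.0, -0.001, -1.0]]
contact_force: [-0.8, 1.3, 0.2]
opening: 0.012
```

```bash
python3 plan.py 0.6145 0.0655 0.092 4.266
```

```text
t 16.7 shift units [-0.01 -0.01  0.01] yang -2.064 wz units -0.53 tilt [0.0006 0.0004]
q [ 0.421  0.38  -0.287 -0.    -0.903  0.657] F [-0.8  1.3  0.2] T [-0.05  0.24  0.08] open 0.012004797239305828 pos [0.6147 0.0651 0.0923]
tilt fix units [-0.008 -0.004 -0.   ]
```

move_arm:
  series:
    - [[0, 0, 0], [0, 0, -0.45], 0]
    - [[0, 0, 0], [0, 0, 0], 0]
    - [[0, 0, 0], [0, 0, 0], 0]

```text
t: 17.0
tool_pos: [0.6148, 0.0651, 0.0923]
tcp_rot: [[0.897, -0.443, 0.001], [-0.443, -0.897, 0.001], [0.0, -0.001, -1.0]]
contact_force: [-0.4, 0.7, 0.1]
opening: 0.0117
```

```bash
python3 plan.py 0.6145 0.0655 0.092 4.266
```

```text
t 17.0 shift units [-0.01 -0.01  0.01] yang -2.029 wz units -0.14 tilt [0.0007 0.0005]
q [ 0.421  0.38  -0.287 -0.    -0.902  0.692] F [-0.4  0.7  0.1] T [-0.06  0.25  0.06] open 0.011670235179569973 pos [0.6148 0.0651 0.0923]
tilt fix units [-0.009 -0.004  0.   ]
```

move_arm:
  series:
    - [[0, 0, 0], [0, 0, -0.14], 0]
    - [[0, 0, 0], [0, 0, 0], 0]

```text
t: 17.2
tool_pos: [0.6148, 0.0652, 0.0923]
tcp_rot: [[0.901, -0.433, 0.001], [-0.433, -0.901, 0.001], [0.0, -0.001, -1.0]]
contact_force: [-0.2, -0.2, -0.3]
opening: 0.012
```

```bash
python3 plan.py 0.6145 0.0655 0.092 4.266;  python3 - <<'E'
from plant import *
import cv2
w=grab_frame('wrist')[:,:,::-1];cv2.imwrite('pics/w8.png',w)
cv2.imwrite('pics/w8z.png',cv2.resize(w,(720,540)))
s=grab_frame('scene')[:,:,::-1];cv2.imwrite('pics/s8f.png',s)
cv2.imwrite('pics/s8.png',cv2.resize(s[130:310,130:310],(600,600),interpolation=cv2.INTER_CUBIC))
E
python3 wm.py pics/w8.png 2>/dev/null
```

```text
t 17.2 shift units [-0.01 -0.01  0.01] yang -2.019 wz units -0.02 tilt [0.0007 0.0006]
q [ 0.421  0.38  -0.287 -0.    -0.902  0.702] F [-0.2 -0.2 -0.3] T [-0.06  0.29  0.05] open 0.011955678850201228 pos [0.6148 0.0652 0.0923]
tilt fix units [-0.009 -0.004  0.   ]
red [383   0  39  37 913] angle -1.3427 w0 offset from line -0.1093 r range 0.123 0.142 mean [ 0.692  -0.0744]
red [ 397   42   30  138 1182] angle -0.463 w0 offset from line 0.0026 r range 0.029 0.119 mean [ 0.637  -0.0632]
```

View pics/w8z.png

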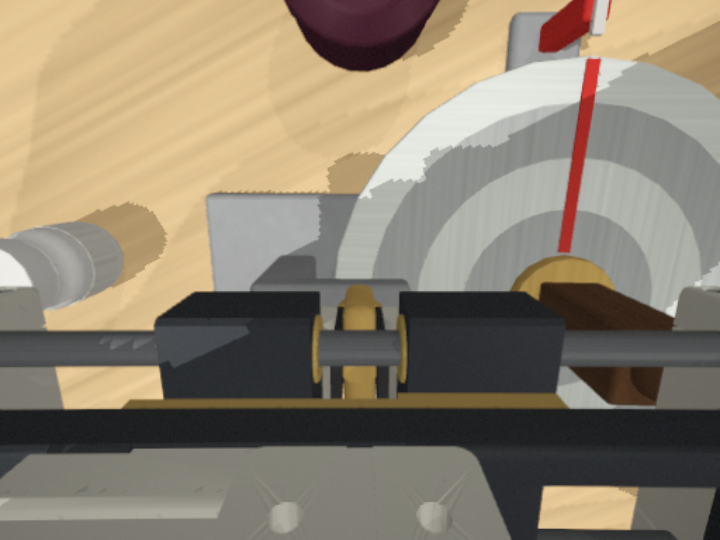

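View pics/s8.png

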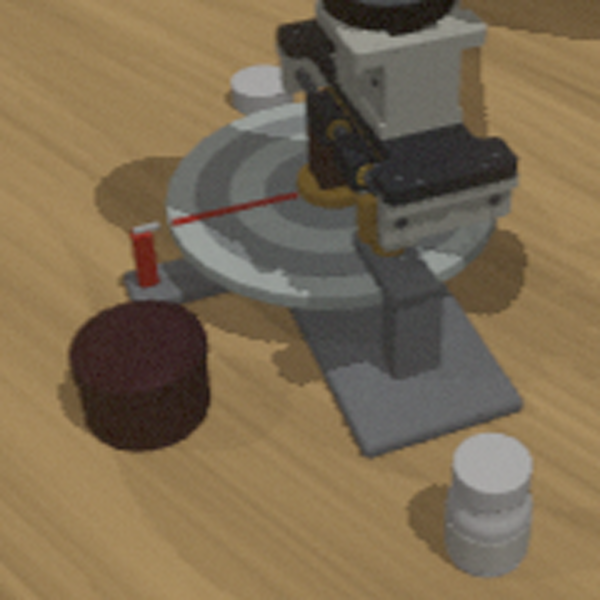

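Run:
```python
from h import *
from plant import calibration
c=calibration('wrist');k=512/720
z=lambda x,y:((x+.5)*k-.5,(y+.5)*k-.5)
A=lambda d:np.arctan2(d[1],d[0])
img=cv2.imread('pics/w8.png').astype(int)
g=img[:,:,0]-img[:,:,2] # b - r: wood strongly negative
P=[]
for u in range(155,222,4):
    col=g[120:160,u]; v=120+np.argmax(col>-25); P.append(onz(c,u,v-.5,.012)[:2])
P=np.array(P,np.float32);f=cv2.fitLine(P,cv2.DIST_HUBER,0,1e-5,1e-5).ravel();print('plate edge angle',A(f[:2]),'-> base x',A(f[:2])-np.pi/2)
V=img[0:30,410:440]; w=(V.min(2)>150); yy,xx=np.nonzero(w); print(xx.min()+410,xx.max()+410,yy.min(),yy.max(),len(xx))
print('collumns rows',onz(c,xx.mean()+410,yy.mean(),.06))
t=onz(c,xx.mean()+410,yy.mean(),.06)[:2]
for w0 in ([.5691,-.0278],[.5696,-.0289]): print(A(t-np.array(w0)),np.linalg.norm(t-np.array(w0)))
cv2.imwrite('pics/w8c.png',cv2.resize(cv2.imread('pics/w8.png')[0:60,380:460],(800,600),interpolation=cv2.INTER_CUBIC))
```

```text
plate edge angle 1.1053368 -> base x -0.4654596
419 439 0 29 392
collumns rows [ 0.68573893 -0.08796343  0.06      ]
-0.4762148342685603 0.13124130146001298
-0.470470899104348 0.1302948223134914
```

View pics/w8c.png

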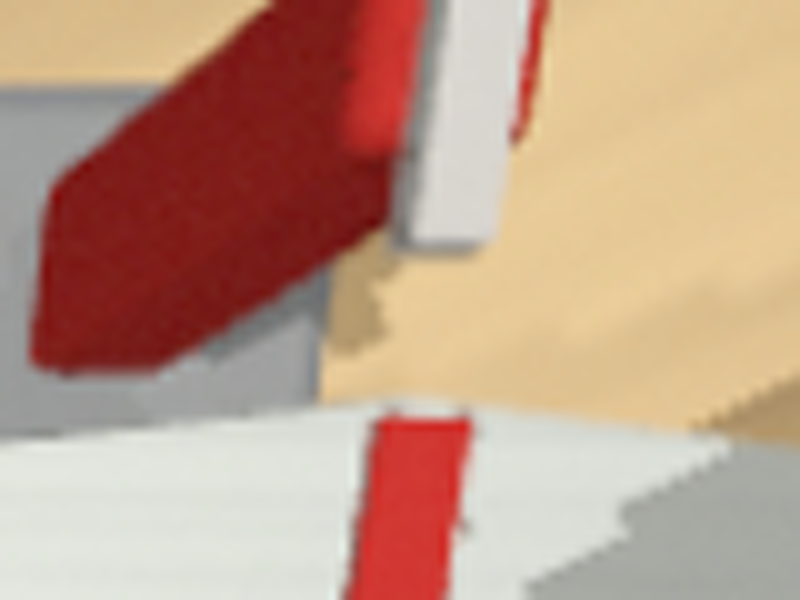

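```bash
python3 - <<'E'
from h import *
from plant import calibration
c=calibration('wrist')
z=lambda x,y:((x+.5)/10-.5+380,(y+.5)/10-.5)
for y,x,h in ((230,455,.06),(20,489,.06)):
  t=onz(c,*z(x,y),h)[:2]
  for w0 in ([.5691,-.0278],[.5696,-.0289]):
    d=t-np.array(w0);print(t,np.arctan2(d[1],d[0]),np.linalg.norm(d))
E
python3 plan.py 0.6145 0.0655 0.092 4.266
```

```text
[ 0.68327702 -0.08453444] -0.4611636837521469 0.12749583996370495
[ 0.68327702 -0.08453444] -0.455138139742323 0.12656088027258916
[ 0.69336126 -0.08957641] -0.4613645475472567 0.13877026490421296
[ 0.69336126 -0.08957641] -0.4558332285437508 0.1378349630858909
t 17.3 shift units [-0.01 -0.01  0.01] yang -2.019 wz units -0.02 tilt [0.0007 0.0005]
q [ 0.421  0.38  -0.287 -0.    -0.902  0.702] F [ 0.3  0.  -0.1] T [-0.08  0.28  0.03] open 0.011398962986658169 pos [0.6148 0.0652 0.0924]
tilt fix units [-0.009 -0.005 -0.   ]
```

The wheel line reads -0.463, against -0.466 from the plate edge and -0.461 from the index. The screw sits about 1.57 to 1.59 rad off the seat. Handing in.

```bash
python3 -c "
from plant import arm
print(arm.job_done())"
```

```text
the job is handed in; nothing more can be done
None
```

The job is done and handed in at about 17.3 s of robot time, with the gripper still holding the thumbscrew a quarter turn off its seat.

- **Wheel:** I turned it about 1.0 rad clockwise by the blank, then released it. In the last wrist picture, the red line lies at -0.463 rad. The index direction measured -0.455 to -0.461 rad and the base plate edge gave -0.466 rad, so the line is square to within about 0.01 rad.
- **Thumbscrew:** I turned it clockwise until the torque rose from 0.07 to 0.70 N m, which puts the seat at a tool angle of about 2.69 rad (vision said 2.68). I then backed it off to 4.264 rad. That is 1.574 rad by the torque reading and 1.586 rad by vision, against 1.571 for a quarter turn.
- **Grip:** the fingers were closed on the 12 mm wing and outside forces read under 1 N.
- **Jar, cap and tin:** they look to be where they started. I judged this by eye and did not re-measure them. The largest force in the readings was about 10 N.

No check failed. The two small disagreements (about 0.01 rad on the seat angle, 1–3 mm on the axis positions between cameras) are within or close to the calibration accuracy.

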